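Swing the bench magnifier over the slab and level its lens

TASK

With a fingertip, push the magnifier's arm round on its stand until the centre of the lens is right above the middle of the long flat slab of rock, and press the tipped-up lens handle down until the lens lies level. Only push and press, gently: do not grip the magnifier, and do not move the slab or any of the other specimens and small things on the table.

Things in the scene. Friction and masses are not known exactly. Their poses are not given: they have to be found in the camera images.
- magnifier: Stand of the magnifier: round black foot (radius 62 mm, fixed to the table, between robot and lens) and an upright pillar (12 mm thick, 170 mm high) about which a level arm swings. Origin on the table, z up; the pillar's axis is at x = +81 mm, y = -98 mm in this frame, which does not turn with the arm.
- head_pivot (a point): Pivot at the outer end of the arm, 183 mm from the pillar's axis, 128 mm above the table; the head (lens and handle) tips up and down about a level line through it, square to the arm. The arm (lower edge 114 to 123 mm above the table) swings 1.9 rad between stops, far enough for the slab on either side, with light friction (0.05 N m, 0.2 N at the handle), and stays where it is left.
- lens_centre (a point): Centre of the round lens, in mid-thickness. The ring round it is black, 82 mm across outside and 20 mm thick (10 mm either side of this point). 223 mm from the pillar's axis and 40 mm from head_pivot when level, then 128 mm above the table.
- handle_top (a point): Middle of the upper face of the black handle, a bar that sticks straight out of the far side of the lens ring, away from the pillar: about 68 mm long, 20 mm wide and 19 mm thick below this point. 297 mm from the pillar's axis; 137 mm above the table when level, up to 45 mm higher when tipped up. Pillar, head_pivot, lens and handle lie on one line seen from above.
- magnifier_head (a joint): Tip of the lens head, rad: 0 is level, negative is tipped up (handle high, as at the start, -0.42 to -0.30), positive is tipped down; stops at -0.44 and 0.66. Stiff friction (0.25 N m, about 2 N pressed down on the handle); it stays where it is left.
- slate_black_mid (a point): The long flat slab of rock, about 72 x 122 mm and only 26 mm high, lying loose on the table to the left or to the right of the start position of the lens, close to the path of the lens. The point is its middle, half-way up.
- gabbro_dark_mid (a point): A lump of rock, 52 x 74 x 47 mm high, loose, on the other side of the lens's start from the slab; its middle. Leave it alone.
- marble_grey_mid (a point): A smaller lump of rock, 45 x 58 x 42 mm high, loose, roughly below the lens at the start; its middle. Leave it alone.
- bottle_acid_mid (a point): A small dropper bottle, 25 mm thick, 66 mm high, standing loose; its middle. Leave it alone.
- magnet_mid (a point): A round magnet, 38 mm across, 13 mm high, lying loose; its middle. Leave it alone.
- cell_1_mid (a point): A battery cell, 14 mm thick, 51 mm high, standing loose under the magnifier's arm; its middle. Leave it alone.
Not all that is in view belongs to the job. Of the things that look like the part that bears slate_black_mid, take the one that is farthest to the robot's right at the start.

How it is judged:
By the outcome, as a careful person would: the job done as asked, in the order asked, and still so for the second after the job is handed in, with the robot touching nothing.
It also fails if it takes over 56 s, if anything falls off the work surface, if the arm or the gripper's body presses on something with over 40 N, if the wrist force passes 120 N, or if a joint passes its speed limit or range.

ROBOT

A 7-joint arm with a two-finger parallel gripper is mounted at the origin on a cart in front of the work surface, level with it; the furniture and walls round the work are solid. World frame = base frame: x ahead of the robot, y to its left, z up, the work surface at z = 0. Lengths are in mm, angles in rad, forces in N, time in s.
With the tool pointing down it reaches from about 425 to 800 mm from the base axis. Payload 8.3 kg.
Tool frame: the origin (TCP) lies at the very end of the fingers, on their centre line; the grasp point (between the pads) lies 19 mm behind it; z points along the fingers, y is the line along which they close (so a half turn about z gives the same grasp; the last joint's range is limited). The gripper opens to 85 mm and grips with 20 to 120 N. Pads are 22 mm wide; open, the fingers measure 114 mm over their backs; the gripper's body (76 mm by 85 mm) begins 54 mm behind the grasp point. The pads swing forward as they close: fully open they stand 13 mm farther back than shut.
Start: joints at [1.199, 0.383, 0.016, 1.37, -0.006, 1.388, -0.046], TCP at [189.985, -595.404, 203.379] pointing down, gripper open.
Joint ranges: [-2.95, 2.95], [-0.25, 2.06], [-1.52, 1.56], [0.18, 2.33], [-1.44, 4.58], [0.02, 2.06], [-3.01, 3.01]. Speed limits (rad/s): [2.39, 2.39, 3.01, 3.01, 3.14, 3.14, 3.14].

INTERFACE

Orientations are given as a unit quaternion [w, x, y, z].
In Python, from plant import r gives the robot as it stands. Calls block until the motion is done:
- r.reach(position, orientation): joint-space move of the TCP to a pose.
- r.move_linear(position, rotation=None, speed=150, stop_force=None): straight line of the TCP; rotation=None keeps the orientation; speed is the mean speed in mm/s. With stop_force (N) it stops when the force on the tool has changed by that much, and returns True; else False.
- r.move_j(angles): joint-space move.
- r.ungrasp() and r.close_gripper(strength=None): open the fingers fully, or close them until they stop; strength is the grip in N (None keeps the last).
- r.pause(seconds).
- r.ik(position, orientation): joint angles nearest the present ones, or None.
- r.get_image(name): name is "scene" or "top"; returns a dict with "color" (400x640x3 uint8, red, green, blue), "fx", "fy", "cx", "cy" (pixels), "k1" (the pictures are not rectified: a ray, as slopes to the right and down, at radius r is drawn at 1 + k1 r^2 times it, then the intrinsics apply), "rvec" (rotation vector, rad) and "tvec" (3), from world to camera coordinates, as OpenCV has them. Camera axes: x right, y down, z forward; pixel columns grow to the right and rows downward; lengths in mm; the calibration is good to about 2 mm. A picture is of the moment at which its call begins. There is no depth.
A pose or a line that the arm cannot do raises r.IKError and nothing moves.
- r.finish_job(): hands the job in; it is judged then, once.
Trained networks look in a picture, given as the dict that the camera call returned (one of the last four; its "shot" number tells which), for a name from the list of things; names that differ only in an ending like _2 or _b are one class to them, and where a whole thing is asked for, a point or a joint stands for the part that bears it (a point fixed in the world has none). Each returns a list of dicts, best first, with "conf" (0 to 1); they miss things now and then, are a little off and sometimes report something else, mostly with a low value. They report only what shows in the picture. A call takes as long as a camera call. They do not tell look-alikes from the thing itself.
- r.search_frame(picture, label): "bbox" ([left, top, width, height] in pixels, round what is visible of it).
- r.regions_of(picture, label): "region" (400x640 bool, what is visible of it) and "bbox" ([left, top, width, height] in pixels, round what is visible of it).
- r.pinpoint(picture, label): "at" ([column, row] in pixels: a listed point, or the origin of a listed thing).
Readings, each from a call of its own:
- r.read_t(): time.
- r.read_joints(): joint angles.
- r.read_dq(): joint speeds.
- r.read_effort(): joint torques, N m.
- r.read_eef_pos(): TCP position.
- r.read_eef_rot(): TCP orientation.
- r.read_wrist_force(): force on the tool from outside, world axes, zero at the start.
- r.read_wrist_torque(): the same for the moment, N m.
- r.read_opening(): finger opening in mm.
- r.read_finger_force(): force on a finger pad.
Only numpy, scipy, OpenCV 4.12 (cv2) and the standard library are available. Lean on these libraries where they do the work, as an engineer would, in place of code of your own. Each camera call takes 0.05 s, during which the arm holds its last target. There are 200 camera calls.

## Working session

There is one attempt and no reset: what is moved stays moved. The work goes in short steps, each a Python script; the robot and the scene stay as the last script left them, time stands still between calls to the robot, and variables do not carry over. Pictures are saved under pics/ and viewed, at most 10 in all, crops included, and the job is handed in when it is done.

```bash
mkdir -p pics; ls; cat > h.py <<'E'
import numpy as np, cv2
from plant import r
def cam(p):
    R,_=cv2.Rodrigues(np.array(p["rvec"],float)); return R,np.array(p["tvec"],float).ravel()
def proj(p,X):
    R,t=cam(p); c=R@np.array(X,float)+t; x,y=c[:2]/c[2]; s=1+p["k1"]*(x*x+y*y)
    return np.array([p["fx"]*x*s+p["cx"],p["fy"]*y*s+p["cy"]])
def ray(p,uv):
    R,t=cam(p); d=np.array([(uv[0]-p["cx"])/p["fx"],(uv[1]-p["cy"])/p["fy"]]); u=d.copy()
    for _ in range(30): u=d/(1+p["k1"]*(u@u))
    return -R.T@t, R.T@np.array([u[0],u[1],1.])
def atz(p,uv,z):
    o,d=ray(p,uv); return o+d*(z-o[2])/d[2]
def tri(pp):
    A=np.zeros((3,3));b=np.zeros(3)
    for p,uv in pp:
        o,d=ray(p,uv); d=d/np.linalg.norm(d); M=np.eye(3)-np.outer(d,d); A+=M;b+=M@o
    return np.linalg.solve(A,b)
def save(p,n): cv2.imwrite("pics/"+n,p["color"][:,:,::-1])
E
python3 - <<'E'
from h import *
np.set_printoptions(precision=1,suppress=True)
S=r.get_image("scene");T=r.get_image("top");save(S,"s0.png");save(T,"t0.png")
Z=dict(magnifier=0,head_pivot=128,lens_centre=140,handle_top=165,slate_black_mid=13,gabbro_dark_mid=23,marble_grey_mid=21,bottle_acid_mid=33,magnet_mid=6,cell_1_mid=25)
for n,z in Z.items():
    a=r.pinpoint(S,n);b=r.pinpoint(T,n)
    for k,p,l in(("S",S,a),("T",T,b)):
        for d in l[:4]: print(n,k,round(d["conf"],2),np.array(d["at"]),atz(p,d["at"],z))
    if a and b: print("  tri",tri([(S,a[0]["at"]),(T,b[0]["at"])]))
E
```

```text
pics
magnifier T 0.85 [383.5 232. ] [514.9 -57.2   0. ]
head_pivot S 0.71 [331.6 167.8] [559.8 -17.4 128. ]
head_pivot T 0.95 [372.5 200. ] [561.6 -23.  128. ]
  tri [562.5 -23.6 121.7]
lens_centre S 0.82 [317.9 154.7] [603.1 -33.4 140. ]
lens_centre T 0.61 [369.7 179.4] [598.4 -17.  140. ]
  tri [594.7 -15.6 157.4]
handle_top S 0.88 [286.8 142.5] [676.4 -15.7 165. ]
handle_top T 0.88 [365.8 140.6] [666.   -8.3 165. ]
  tri [667.2  -6.7 173.6]
slate_black_mid S 0.71 [353. 159.] [ 568.5 -189.2   13. ]
slate_black_mid S 0.61 [281.8 307.2] [527.9 304.4  13. ]
slate_black_mid T 0.93 [217.7 223.6] [527.9 295.   13. ]
slate_black_mid T 0.6 [439.4 211. ] [ 559.1 -175.4   13. ]
  tri [459.2 197.3 378.7]
gabbro_dark_mid T 0.96 [294.2 229.8] [515.5 131.3  23. ]
marble_grey_mid S 0.81 [312.4 196.6] [604.7  -4.9  21. ]
marble_grey_mid T 0.53 [361.6 189.7] [602.2  -9.4  21. ]
marble_grey_mid T 0.5 [372.9 198.8] [582.8 -33.2  21. ]
  tri [604.9  -9.3  16.1]
bottle_acid_mid S 0.53 [301.7 161.6] [681.8 -99.4  33. ]
bottle_acid_mid T 0.48 [404.9 149.9] [ 687.1 -101.4   33. ]
  tri [ 685.7 -102.4   29.9]
magnet_mid T 0.51 [307.6 170.6] [646.3 106.6   6. ]
cell_1_mid S 0.52 [353.9 197.3] [507.5 -43.9  25. ]
```

View pics/s0.png

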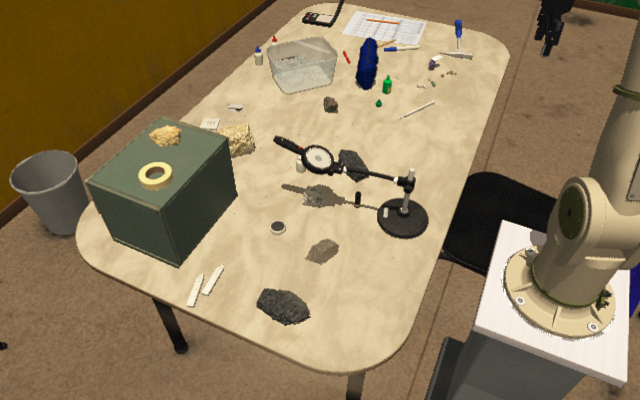

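View pics/t0.png

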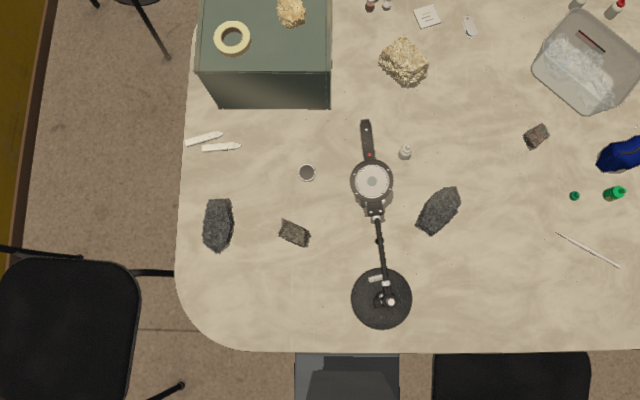

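The scene picture shows the magnifier with its lens at (318,155) and its foot at (402,217). In the top view the lens is at (372,181), the handle at (366,140) and the pillar top at about (390,302).

Candidates for the slab in the top view:
- Dark slab at (439,211), y≈-175.
- Dark slab at (217,224), y≈+295.
- Brown lumps at (294,233) (gabbro) and (537,136), which are not slabs.

The slab farthest to the robot's right is (439,211). The gabbro lies on the other side of the lens, which agrees with the description. I'll check it in a crop.

```bash
python3 - <<'E'
from h import *
from scipy.optimize import least_squares
np.set_printoptions(precision=2,suppress=True)
S=r.get_image("scene");T=r.get_image("top")
for p,k in((S,"S"),(T,"T")):
  for d in r.regions_of(p,"slate_black_mid"):
    m=d["region"].astype(np.uint8); M=cv2.moments(m,True); c=(M["m10"]/M["m00"],M["m01"]/M["m00"])
    ys,xs=np.nonzero(m); P=np.array([atz(p,q,18)[:2] for q in zip(xs,ys)],np.float32); rc=cv2.minAreaRect(P)
    print(k,d["conf"],d["bbox"],c,atz(p,c,18),rc)
obs=[]
for p in(S,T):
  for n in("head_pivot","lens_centre","handle_top"):
    l=r.pinpoint(p,n)
    if l: obs.append((p,n,l[0]["at"])); print(n,l[0]["at"])
obs+= [(T,"pillar",(390,302)),(S,"pillar",(409,173))]
def pts(v):
    x,y,th,t=v; c,s=np.cos(t),np.sin(t)  # t>0 tipped up
    f=lambda rr,z:np.array([x+rr*np.cos(th),y+rr*np.sin(th),z])
    return dict(pillar=f(0,170),head_pivot=f(183,128),lens_centre=f(183+40*c,128+40*s),handle_top=f(183+114*c-9*s,128+114*s+9*c))
res=lambda v:np.concatenate([proj(p,pts(v)[n])-a for p,n,a in obs])
q=least_squares(res,[385,-45,.12,.36],loss="soft_l1"); print(q.x,q.cost); print(res(q.x).reshape(-1,2)); print(pts(q.x))
print("foot radius px pillar base",proj(T,[q.x[0],q.x[1],0]))
cv2.imwrite("pics/c0.png",cv2.resize(T["color"][100:340,300:500,::-1],None,fx=2.5,fy=2.5,interpolation=cv2.INTER_CUBIC))
E
```

```text
S 0.63 [339.5, 146.2, 32.6, 33.0] (352.53333333333336, 163.3010101010101) [ 561.16 -167.12   18.  ] ((560.5801391601562, -166.8488311767578), (59.01678466796875, 132.3450927734375), 43.437381744384766)
S 0.57 [253.4, 289.5, 58.0, 36.6] (282.45670995671, 305.5937950937951) [526.82 302.9   18.  ] ((525.6341552734375, 301.3005065917969), (75.16165924072266, 117.64434814453125), 86.9488754272461)
T 0.87 [413.3, 184.2, 49.5, 51.8] (438.7157894736842, 210.17333333333335) [ 560.07 -172.87   18.  ] ((561.7203979492188, -174.12564086914062), (66.0501708984375, 123.46824645996094), 48.2415885925293)
T 0.82 [204.6, 200.5, 29.8, 52.8] (217.21886249100072, 223.95752339812816) [526.53 294.77  18.  ] ((523.7849731445312, 294.11614990234375), (112.411376953125, 65.96642303466797), 0.5293137431144714)
head_pivot [334.8, 165.1]
lens_centre [316.2, 159.5]
handle_top [332.9, 166.7]
head_pivot [373.5, 199.5]
lens_centre [371.2, 177.2]
handle_top [366.5, 141.1]
[380.72 -46.69   0.11  -0.2 ] 66.54061977685947
[[ -2.76   0.08]
 [  0.2    4.49]
 [-45.26  -7.66]
 [  0.68   0.01]
 [  0.13   2.86]
 [  0.01   2.55]
 [ -1.06  -2.59]
 [  1.71  -3.64]]
{'pillar': array([380.72, -46.69, 170.  ]), 'head_pivot': array([562.56, -26.14, 128.  ]), 'lens_centre': array([601.54, -21.73, 120.18]), 'handle_top': array([675.4 , -13.38, 114.55])}
foot radius px pillar base [379.03 296.06]
```

View pics/c0.png

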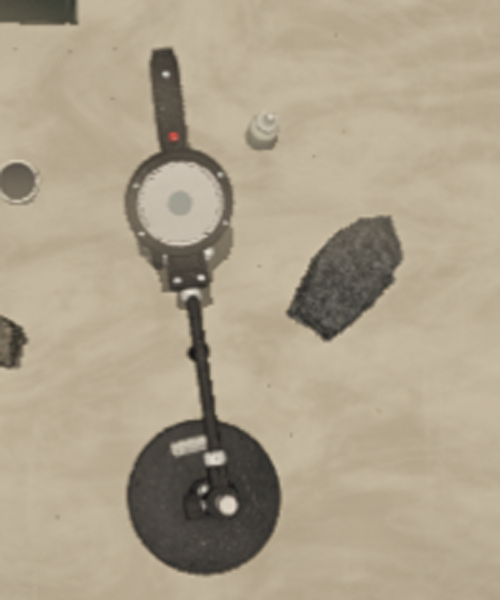

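The crop confirms it: at (345,277) in the crop there is an elongated dark slab, about 66x123 mm by the mask, centred near (560,-173). The lens handle is at (168,100) and the bottle at (264,130). I'll refit without the bad handle point, then swing to just short of the target.

```bash
cat >> h.py <<'E'
from scipy.optimize import least_squares
from scipy.spatial.transform import Rotation as Ro
def pts(v):
    x,y,th,t=v; c,s=np.cos(t),np.sin(t)
    f=lambda rr,z:np.array([x+rr*np.cos(th),y+rr*np.sin(th),z])
    return dict(pillar=f(0,170),head_pivot=f(183,128),lens_centre=f(183+40*c,128+40*s),handle_top=f(183+114*c-9*s,128+114*s+9*c))
def fit(obs,v0):
    res=lambda v:np.concatenate([proj(p,pts(v)[n])-a for p,n,a in obs])
    q=least_squares(res,v0,loss="soft_l1"); return q.x,res(q.x).reshape(-1,2)
def quat(th,sgn=1):
    x=sgn*np.array([-np.sin(th),np.cos(th),0]); z=np.array([0,0,-1.]); 
    q=Ro.from_matrix(np.c_[x,np.cross(z,x),z]).as_quat(); return q[[3,0,1,2]]
E
python3 - <<'E'
from h import *
np.set_printoptions(precision=3,suppress=True)
S=r.get_image("scene");T=r.get_image("top")
obs=[(S,"head_pivot",(333,166.5)),(S,"lens_centre",(317,157)),(S,"handle_top",(286.8,142.5)),
(T,"head_pivot",(373,199.8)),(T,"lens_centre",(371,178.5)),(T,"handle_top",(366.2,141)),(T,"pillar",(391,302)),(S,"pillar",(409,173))]
v,e=fit(obs,[381,-46,.12,.36]); print(v); print(e); print(pts(v))
sl=np.array([560.5,-173.5]); d=sl-v[:2]; print("slab r,th",np.hypot(*d),np.arctan2(d[1],d[0]))
for th in(v[2],np.arctan2(d[1],d[0])):
  for s in(1,-1):
    P=[v[0]+300*np.cos(th)-60*np.sin(th),v[1]+300*np.sin(th)+60*np.cos(th)]
    for z in (150,320): print(th,s,z,r.ik([*P,z],quat(th,s)))
print(r.read_eef_rot(),r.read_t())
E
```

```text
[379.885 -49.135   0.139   0.33 ]
[[-0.81  -0.537]
 [-0.045  1.691]
 [ 2.873  0.146]
 [-0.062  0.454]
 [-0.424  0.712]
 [ 0.454 -1.292]
 [-0.642 -2.096]
 [ 2.401 -4.205]]
{'pillar': array([379.885, -49.135, 170.   ]), 'head_pivot': array([561.123, -23.799, 128.   ]), 'lens_centre': array([598.598, -18.56 , 140.968]), 'handle_top': array([665.038,  -9.272, 173.472])}
slab r,th 219.29065283675172 -0.6030109588195839
0.13889434177547558 1 150 [ 0.319  0.608 -0.708  1.281  0.387  1.389 -0.228]
0.13889434177547558 1 320 [ 0.281  0.58  -0.78   0.947  0.402  1.744 -0.198]
0.13889434177547558 -1 150 [-0.832  0.892  1.351  1.343 -0.863  1.547 -2.578]
0.13889434177547558 -1 320 [-0.722  0.765  1.352  1.012 -0.774  1.829 -2.697]
-0.6030109588195839 1 150 [ 0.482  0.576 -0.44   1.25   0.239  1.367 -0.547]
-0.6030109588195839 1 320 [ 0.421  0.544 -0.411  0.913  0.211  1.72  -0.507]
-0.6030109588195839 -1 150 [ 0.87   0.883 -1.292  1.229  0.837  1.584  2.276]
-0.6030109588195839 -1 320 [ 0.744  0.774 -1.292  0.89   0.781  1.876  2.383]
[-0.     0.988  0.154  0.   ] 1.7
```

```bash
cat >> h.py <<'E'
V=np.array([379.9,-49.1])
def fp(th,off,z,R=290):
    return [V[0]+R*np.cos(th)-off*np.sin(th),V[1]+R*np.sin(th)+off*np.cos(th),z]
def arc(a,b,off,z,n=6,speed=70,R=290):
    for th in np.linspace(a,b,n+1)[1:]:
        r.move_linear(fp(th,off,z,R),quat(th),speed=speed)
def look(tag):
    S=r.get_image("scene");T=r.get_image("top");save(S,tag+"s.png");save(T,tag+"t.png");o=[]
    for p,k in((S,"S"),(T,"T")):
        for n in("head_pivot","lens_centre","handle_top"):
            l=r.pinpoint(p,n); print(k,n,[(round(d["conf"],2),np.round(d["at"],1).tolist()) for d in l[:2]])
    return S,T
E
python3 - <<'E'
from h import *
np.set_printoptions(precision=3,suppress=True)
r.close_gripper(20)
p=r.read_eef_pos(); r.move_linear([p[0],p[1],330],speed=200)
r.reach(fp(.139,60,330),quat(.139)); print(r.read_eef_pos(),r.read_t())
r.move_linear(fp(.139,60,145),speed=150)
f0=np.array(r.read_wrist_force())
r.move_linear(fp(.139,24,145),speed=80)
arc(.139,-.50,22,145,n=7)
print(np.array(r.read_wrist_force())-f0,r.read_eef_pos(),r.read_t())
look("a")
E
```

```text
[658.968  49.074 329.924] 6.0583
[ 0.287 -0.638  0.91 ] [ 644.785 -169.45   145.044] 11.75
S head_pivot []
S lens_centre [(0.57, [350.8, 128.7])]
S handle_top [(0.74, [332.2, 105.4])]
T head_pivot []
T lens_centre [(0.61, [444.4, 192.0])]
T handle_top [(0.96, [462.1, 162.3])]
```

View pics/at.png

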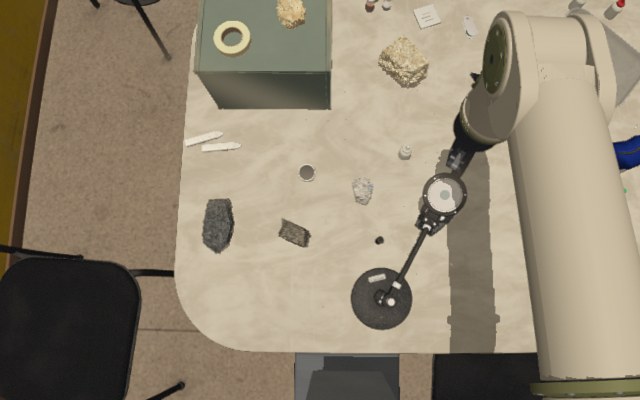

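The top view shows the lens swung to (444,193), with the finger beside the handle at about (458,160). The cell, bottle and marble are still in place. Next I compute the remaining angle.

```bash
python3 - <<'E'
from h import *
np.set_printoptions(precision=3,suppress=True)
S=r.get_image("scene");T=r.get_image("top")
obs=[(S,"lens_centre",(350.8,128.7)),(S,"handle_top",(332.2,105.4)),(T,"lens_centre",(444.4,193)),(T,"handle_top",(462.1,162.3)),(T,"pillar",(391,302)),(S,"pillar",(409,173))]
v,e=fit(obs,[380,-49,-.5,.33]); print(v); print(e)
for p,c,z in((T,(444.4,193),141),(T,(462.1,162.3),173),(S,(350.8,128.7),141),(S,(332.2,105.4),173)):
    P=atz(p,c,z); d=P[:2]-V; print(P,np.hypot(*d),np.arctan2(d[1],d[0]))
E
```

```text
[376.982 -49.163  -0.491   0.365]
[[-1.419  0.489]
 [ 1.456 -0.013]
 [-1.355  1.084]
 [ 1.259 -3.197]
 [-0.61  -0.383]
 [ 3.654 -3.832]]
[ 573.657 -155.94   141.   ] 221.2611399824629 -0.5039262794004529
[ 624.555 -182.668  173.   ] 278.7404650713029 -0.49972339192647275
[ 569.411 -157.906  141.   ] 218.52535986148618 -0.5211888150457836
[ 635.044 -187.707  173.   ] 290.3621652895054 -0.4976474490254817
```

```bash
python3 - <<'E'
from h import *
arc(-.50,-.595,22,145,n=2,speed=40)
r.move_linear(fp(-.595,60,145),speed=80)
r.move_linear(fp(-.595,60,240),speed=150)
r.reach(fp(.1,60,280,260),quat(.1))
print(r.read_t())
S,T=look("b")
for p in (S,T):
  for d in r.regions_of(p,"slate_black_mid")[:2]: print(d["bbox"])
cv2.imwrite("pics/b.png",np.vstack([cv2.resize(p["color"][y:y+130,x:x+200,::-1],None,fx=3,fy=2.3,interpolation=cv2.INTER_CUBIC) if 0 else cv2.resize(p["color"][y:y+100,x:x+200,::-1],(600,300),interpolation=cv2.INTER_CUBIC) for p,x,y in((S,250,90),(T,360,140))]))
E
```

```text
15.4667
S head_pivot [(0.81, [365.9, 140.4]), (0.2, [357.6, 198.8])]
S lens_centre [(0.93, [354.7, 127.9])]
S handle_top [(0.6, [339.6, 101.2])]
T head_pivot []
T lens_centre [(0.56, [357.6, 190.6]), (0.4, [307.7, 172.7])]
T handle_top []
[253.8, 290.8, 55.6, 34.7]
[339.2, 147.5, 30.9, 33.8]
[203.5, 198.9, 30.7, 57.2]
[349.1, 180.2, 14.2, 23.4]
```

View pics/b.png

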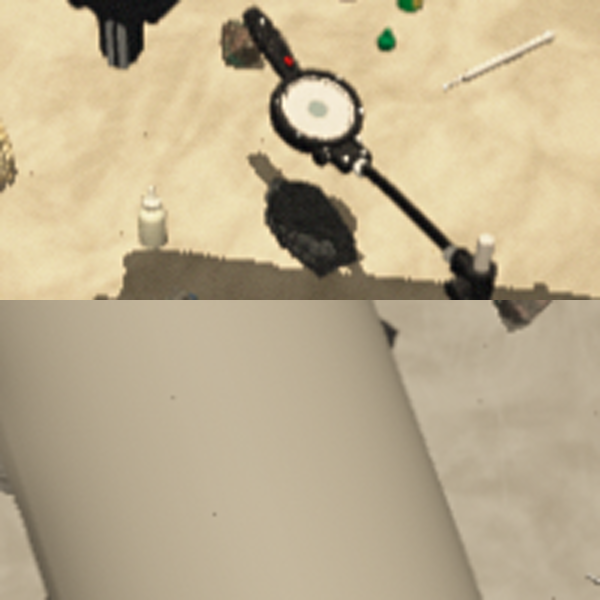

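The scene crop shows the head at picture (355,127), still tipped up, with the slab clear below it and the bottle standing. In the top view the arm hides the head, so I move it away left.

```bash
python3 - <<'E'
from h import *
np.set_printoptions(precision=3,suppress=True)
r.reach([480,330,330],quat(.5)); print(r.read_t())
S,T=look("c")
for p in (S,T):
  for d in r.regions_of(p,"slate_black_mid")[:3]: print(d["bbox"])
cv2.imwrite("pics/c.png",cv2.resize(T["color"][110:330,340:540,::-1],None,fx=2.7,fy=2.7,interpolation=cv2.INTER_CUBIC))
for p,k in((S,"S"),(T,"T")):
  for n,z in(("head_pivot",128),("lens_centre",141),("handle_top",173)):
    for d in r.pinpoint(p,n)[:1]:
      P=atz(p,d["at"],z);q=P[:2]-V;print(k,n,P,np.hypot(*q),np.arctan2(q[1],q[0]))
E
```

```text
17.2333
S head_pivot [(0.65, [364.4, 141.2])]
S lens_centre [(0.88, [352.1, 127.3])]
S handle_top [(0.63, [338.3, 100.3])]
T head_pivot [(0.57, [440.7, 217.1])]
T lens_centre [(0.65, [453.8, 198.1])]
T handle_top [(0.56, [476.6, 164.1])]
[255.2, 290.5, 54.9, 35.1]
[338.2, 146.0, 33.6, 33.5]
[204.2, 199.1, 31.0, 56.4]
[412.8, 197.6, 18.3, 34.9]
[432.1, 146.3, 59.3, 79.4]
S head_pivot [ 525.186 -141.724  128.   ] 172.2994789055958 -0.5675582630895869
S lens_centre [ 568.592 -164.591  141.   ] 221.23067771289155 -0.5492393529211326
S handle_top [ 629.816 -214.994  173.   ] 299.96462718511907 -0.5860168536340972
T head_pivot [ 530.214 -150.546  128.   ] 181.3442330177736 -0.5936785711649784
T lens_centre [ 564.169 -173.232  141.   ] 222.17952156262558 -0.5928174568304871
T handle_top [ 621.507 -209.243  173.   ] 289.86156732844023 -0.5853377898188981
```

View pics/c.png

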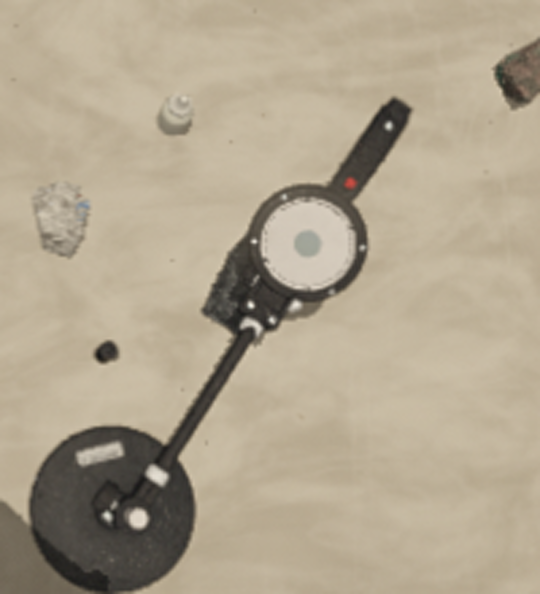

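The top view shows the ring centre at (453.8,199), which is about (562,-173) and within roughly 3 mm of the slab's middle (560.5,-173.5). The marble, bottle and cell look undisturbed. Now I press the handle down.

```bash
python3 - <<'E'
from h import *
np.set_printoptions(precision=3,suppress=True)
th=-.592
r.reach(fp(th,0,290,303),quat(th))
r.move_linear(fp(th,0,200,303),speed=120)
f0=np.array(r.read_wrist_force())
for z,s in((160,40),(145,25),(136.8,15)):
    st=r.move_linear(fp(th,0,z,303),speed=s,stop_force=15); print(z,st,np.array(r.read_wrist_force())-f0,r.read_eef_pos())
r.pause(.3)
r.move_linear(fp(th,0,180,303),speed=60)
r.move_linear(fp(th,0,290,303),speed=150)
r.reach([480,330,330],quat(.5)); print(r.read_t())
S,T=look("d")
obs=[]
for p,k in((S,"S"),(T,"T")):
  for n,z in(("head_pivot",128),("lens_centre",128),("handle_top",137)):
    for d in r.pinpoint(p,n)[:1]:
      obs.append((p,n,d["at"]));P=atz(p,d["at"],z);q=P[:2]-V;print(k,n,P,np.hypot(*q),np.arctan2(q[1],q[0]))
obs+=[(T,"pillar",(391,302)),(S,"pillar",(409,173))]
print(*fit(obs,[380,-49,-.59,0]))
A=cv2.resize(S["color"][80:230,260:460,::-1],None,fx=2,fy=2,interpolation=cv2.INTER_CUBIC);B=cv2.resize(T["color"][140:290,340:540,::-1],None,fx=2,fy=2,interpolation=cv2.INTER_CUBIC)
cv2.imwrite("pics/d.png",np.hstack([A,B]))
E
```

```text
160 False [0.272 1.251 0.374] [ 631.545 -218.191  160.379]
145 False [-0.342  0.091  0.221] [ 631.101 -218.129  144.771]
136.8 False [0.189 0.396 0.296] [ 631.126 -218.116  136.607]
27.6833
S head_pivot [(0.81, [366.3, 138.1]), (0.41, [353.7, 130.4])]
S lens_centre [(0.67, [352.5, 125.8])]
S handle_top [(0.58, [340.5, 103.8])]
T head_pivot [(0.97, [439.4, 215.9])]
T lens_centre [(0.92, [455.5, 201.2])]
T handle_top [(0.7, [475.4, 166.7])]
S head_pivot [ 525.264 -155.128  128.   ] 179.92388631736551 -0.6301875895584061
S lens_centre [ 575.66  -186.432  128.   ] 239.12810212933095 -0.6117535378608137
S handle_top [ 637.33  -250.316  137.   ] 326.73873499441817 -0.6634398754292524
T head_pivot [ 532.461 -148.167  128.   ] 181.9042499358111 -0.5759243967289448
T lens_centre [ 560.6   -179.718  128.   ] 222.96557138280596 -0.6258931930788607
T handle_top [ 625.681 -218.282  137.   ] 298.3803884662873 -0.6028618291511558
[377.37  -49.022  -0.585   0.291] [[-2.45   0.646]
 [ 3.001  1.209]
 [ 0.728 -0.022]
 [ 1.065  1.351]
 [-2.912 -1.748]
 [ 0.524 -0.672]
 [-0.694 -0.613]
 [ 3.467 -3.844]]
```

View pics/d.png

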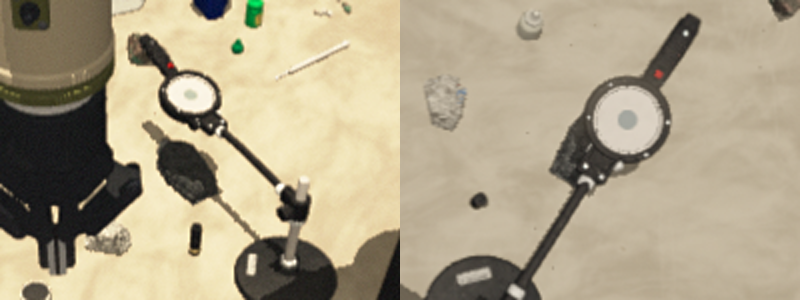

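The handle should have dropped, but the scene picture still looks tipped (handle at (340,104)) and no force showed. I compare the predicted pixels and the gripper state.

```bash
python3 - <<'E'
from h import *
np.set_printoptions(precision=1,suppress=True)
print(r.read_opening())
S=r.get_image("scene");T=r.get_image("top")
for t in(0,.15,.33,.42):
  P=pts([*V,-.595,t]); print(t,[(n,proj(S,P[n]),proj(T,P[n])) for n in("lens_centre","handle_top")])
cv2.imwrite("pics/e.png",cv2.resize(S["color"][85:165,310:430,::-1],None,fx=6,fy=6,interpolation=cv2.INTER_CUBIC))
E
```

```text
-0.02191107365923322
0 [('lens_centre', array([354.7, 129.6]), array([452.5, 199.1])), ('handle_top', array([339.3, 111.9]), array([474. , 166.6]))]
0.15 [('lens_centre', array([354.9, 127.9]), array([453.2, 198.7])), ('handle_top', array([340.1, 107.1]), array([476. , 165.5]))]
0.33 [('lens_centre', array([355.4, 126.1]), array([453.6, 198.8])), ('handle_top', array([341.7, 102.2]), array([477.4, 165.7]))]
0.42 [('lens_centre', array([355.8, 125.3]), array([453.7, 199.1])), ('handle_top', array([342.8, 100.1]), array([477.7, 166.5]))]
```

View pics/e.png

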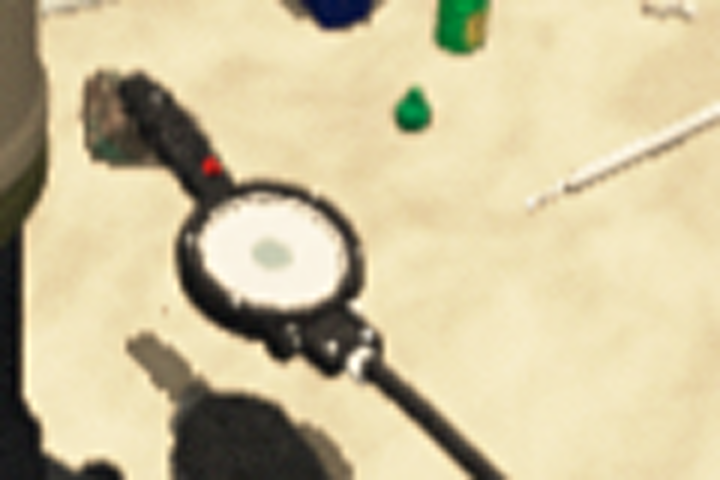

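```bash
python3 - <<'E'
from h import *
np.set_printoptions(precision=2,suppress=True)
S=r.get_image("scene");T=r.get_image("top")
def disc(f,c):
    im=cv2.imread("pics/"+f); x,y=c; b=im[y-14:y+15,x-17:x+18].astype(int)
    m=((b.min(2)>185)&(b.max(2)-b.min(2)<40)).astype(np.uint8)
    cs,_=cv2.findContours(cv2.resize(m*255,None,fx=8,fy=8,interpolation=cv2.INTER_LINEAR)//128,cv2.RETR_EXTERNAL,cv2.CHAIN_APPROX_NONE)
    k=max(cs,key=cv2.contourArea); e=cv2.fitEllipse(cv2.convexHull(k)); return np.array(e[0])/8+[x-17,y-14],np.array(e[1])/8,e[1][0]/e[1][1],e[2]
for f,c in(("cs.png",(355,126)),("bs.png",(355,126)),("ds.png",(355,127)),("ct.png",(454,200)),("dt.png",(454,200))):
    print(f,*disc(f,c))
for t in(0,.1,.2,.33,.42):
    th=-.595;u=np.array([np.cos(th)*np.cos(t),np.sin(th)*np.cos(t),np.sin(t)]);w=np.array([-np.sin(th),np.cos(th),0])
    P=pts([*V,th,t]);C=P["lens_centre"]+5*np.cross(u,w)
    tip=P["head_pivot"]+150*u+9*np.cross(u,w)
    out=[]
    for p in(S,T):
        e=cv2.fitEllipse(np.array([proj(p,C+32*(np.cos(a)*u+np.sin(a)*w)) for a in np.linspace(0,6.28,60)],np.float32)); out+=[e[0],e[1],round(e[1][0]/e[1][1],3),round(e[2]),"tip",proj(p,tip)]
    print(t,*out)
E
```

```text
cs.png [355.98 126.24] [18.39 23.89] 0.7699922260894355 111.44735717773438
bs.png [355.66 126.44] [17.23 22.97] 0.7498550794908296 107.31726837158203
ds.png [355.36 127.45] [17.4  23.26] 0.7483217582293572 101.07475280761719
ct.png [454.76 200.12] [28.7  29.07] 0.9873548463968733 55.44650650024414
dt.png [453.61 200.46] [30.73 32.42] 0.9479323459558378 4.531868934631348
0 (354.7957763671875, 128.24725341796875) (15.560955047607422, 25.009742736816406) 0.622 93 tip [332.11 104.95] (453.10888671875, 198.74742126464844) (32.89011001586914, 34.5003662109375) 0.953 132 tip [483.57 151.55]
0.1 (355.0232849121094, 127.16647338867188) (17.092287063598633, 25.06043243408203) 0.682 98 tip [332.57 100.65] (453.48907470703125, 198.63284301757812) (33.89002990722656, 34.62369918823242) 0.979 127 tip [485.65 150.08]
0.2 (355.3345031738281, 126.18477630615234) (18.47307777404785, 25.115713119506836) 0.736 103 tip [333.34  96.62] (453.7535705566406, 198.69454956054688) (34.45417022705078, 34.858970642089844) 0.988 98 tip [487.37 149.23]
0.33 (355.861083984375, 125.07373809814453) (20.01447296142578, 25.196897506713867) 0.794 112 tip [334.79  91.87] (453.916015625, 199.04364013671875) (34.48736572265625, 35.3527946472168) 0.976 84 tip [488.97 149.11]
0.42 (356.3035888671875, 124.42408752441406) (20.894500732421875, 25.262693405151367) 0.827 119 tip [336.1   88.95] (453.9039611816406, 199.46482849121094) (34.278594970703125, 35.572628021240234) 0.964 89 tip [489.64 149.73]
```

The disc centre, the ellipse angle and the handle tip all say the tip is still about 0.2 rad. I touch down gently to measure the handle's real height and watch the force.

```bash
python3 - <<'E'
from h import *
np.set_printoptions(precision=2,suppress=True)
th=-.595
r.reach(fp(th,0,250,300),quat(th))
r.move_linear(fp(th,0,195,300),speed=120)
r.pause(.2)
F=np.array([r.read_wrist_force() for _ in range(5)]);print(F.std(0)); f0=F.mean(0)
st=r.move_linear(fp(th,0,137,300),speed=30,stop_force=1.6)
print(st,r.read_eef_pos(),np.array(r.read_wrist_force())-f0,r.read_t())
S,T=look("f")
cv2.imwrite("pics/f.png",cv2.resize(S["color"][70:170,290:420,::-1],None,fx=5,fy=5,interpolation=cv2.INTER_CUBIC))
E
```

```text
[0. 0. 0.]
False [ 628.45 -217.26  137.17] [-0.22  0.31 -0.7 ] 33.5333
S head_pivot [(0.62, [362.7, 140.2])]
S lens_centre [(0.75, [354.4, 127.4])]
S handle_top [(0.74, [336.8, 104.7])]
T head_pivot [(0.64, [439.4, 214.2])]
T lens_centre [(0.76, [452.7, 201.8])]
T handle_top [(0.68, [477.3, 168.1])]
```

View pics/f.png

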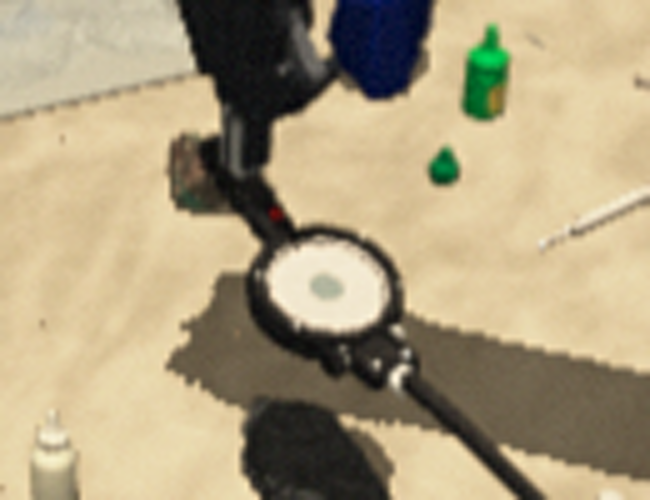

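The finger seems to stand at or behind the handle at crop (245,175), which is ambiguous. I triangulate the red dot and the white screw on the handle's upper face, using the calibration of the pictures from before and after the press, and check the sideways relation to the finger.

```bash
python3 - <<'E'
from h import *
np.set_printoptions(precision=1,suppress=True)
S=r.get_image("scene");T=r.get_image("top")
def rep(n,s,t):
    P=tri([(S,s),(T,t)]);d=P[:2]-V;print(n,P,"r",np.hypot(*d),"th",round(np.arctan2(d[1],d[0]),3),"res",proj(S,P)-s,proj(T,P)-t)
rep("red before",(346.3,110.7),(469.6,177.8));rep("red after",(345.3,112.7),(469,177));rep("white after",(336.2,101.2),(482.5,156.5))
tip=np.array(r.read_eef_pos());print("tcp",tip,proj(S,tip),proj(T,tip),"z+30",proj(S,tip+[0,0,30]),proj(T,tip+[0,0,30]))
for p,k in((S,"S"),(T,"T")):
    im=p["color"].astype(int);m=((im[...,0]>120)&(im[...,1]<70)&(im[...,2]<70));ys,xs=np.nonzero(m)
    c=(345,112) if k=="S" else (469,177)
    s=(abs(xs-c[0])<10)&(abs(ys-c[1])<10);print(k,"red",xs[s].mean() if s.any() else None,ys[s].mean() if s.any() else None)
A=cv2.resize(S["color"][90:130,320:380,::-1],None,fx=10,fy=10,interpolation=cv2.INTER_NEAREST)
A=np.clip(A.astype(float)*2.5,0,255)
A=np.pad(A[:, :400],((0,0),(0,0),(0,0)))
B=np.clip(cv2.resize(T["color"][140:180,450:490,::-1],None,fx=10,fy=10,interpolation=cv2.INTER_NEAREST)*2.,0,255)
cv2.imwrite("pics/g.png",np.hstack([A,B]))
E
```

```text
red before [ 599.3 -198.9  160.1] r 265.68111215743767 th -0.599 res [0.2 0. ] [-0.1 -0.3]
red after [ 602.5 -200.4  151.7] r 269.2020235405902 th -0.597 res [0.1 0. ] [-0.1 -0.2]
white after [ 639.5 -225.   160.8] r 313.62223985527123 th -0.596 res [0.1 0. ] [-0.  -0.1]
tcp [ 628.3 -217.3  137. ] [338.7 111.3] [474.8 165.3] z+30 [339.1 101.9] [479.7 161.4]
S red None None
T red 468.5 176.25[ WARN:0@0.885] global loadsave.cpp:1063 imwrite_ Unsupported depth image for selected encoder is fallbacked to CV_8U.
```

View pics/g.png

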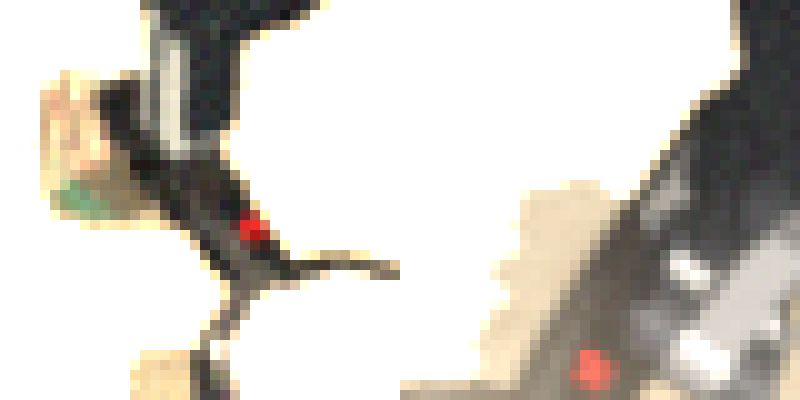

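The finger is on the handle's centre line in the top view, yet the picture puts its end about 6 px higher than the projected TCP. I check that against earlier pictures where the fingertip was free in the air.

```bash
python3 - <<'E'
from h import *
np.set_printoptions(precision=1,suppress=True)
S=r.get_image("scene")
for P,seen in((fp(.1,60,280,260),(289,111.7)),([480,330,330],(288.5,216)),(r.read_eef_pos(),(338.5,105.5))):
    print(P,proj(S,P),seen)
    for h in(10,20,30): print("   up",h,proj(S,np.array(P)+[0,0,h]))
print(cam(S)[0].T@-cam(S)[1])
F=[]
for _ in range(6): r.pause(.05);F.append(r.read_wrist_force())
print(np.mean(F,0),np.std(F,0),r.read_t())
E
```

```text
[np.float64(632.611077973477), np.float64(36.556938244856866), 280] [291.3 120.7] (289, 111.7)
   up 10 [291.1 116.8]
   up 20 [291. 113.]
   up 30 [290.8 109. ]
[480, 330, 330] [290.7 225.6] (288.5, 216)
   up 10 [290.4 221.4]
   up 20 [290.2 217.1]
   up 30 [289.9 212.8]
[ 628.3 -217.2  137. ] [338.7 111.3] (338.5, 105.5)
   up 10 [338.8 108.2]
   up 20 [338.9 105.1]
   up 30 [339.1 101.9]
[239.2 747.7 900.6]
[-0.2 -0.1 -0.5] [0.6 0.4 0.7] 34.3833
```

In all three poses the finger's end shows about 20 mm or more above the stated TCP, so the real end is shorter than reported. This explains the half-pressed handle. I calibrate it with a gentle touch on bare table to the right, then press by the corrected amount.

```bash
python3 - <<'E'
from h import *
np.set_printoptions(precision=2,suppress=True)
th=-.595
T=cv2.imread("pics/dt.png");u,v=proj(r.get_image("top"),[590,-300,0]).astype(int);print(u,v,T[v-15:v+16,u-15:u+16].reshape(-1,3).std(0))
assert T[v-15:v+16,u-15:u+16].std(axis=(0,1)).max()<12
r.move_linear(fp(th,0,160,300),speed=150)
r.move_linear([590,-300,150],quat(th),speed=200)
r.move_linear([590,-300,20],speed=170)
st=r.move_linear([590,-300,-45],speed=35,stop_force=4)
print(st,r.read_eef_pos(),r.read_wrist_force(),r.read_t())
r.move_linear([590,-300,10],speed=150)
E
```

```text
494 198 [3.43 3.14 2.86]
True [ 589.92 -299.91  -27.66] [-2.81 -0.47  7.24] 37.525
```

The touch shows the finger's end is about 27 mm above the stated TCP, which matches a tip of 0.2 rad. Level is then at TCP z ≈ 109.7.

```bash
python3 - <<'E'
from h import *
np.set_printoptions(precision=3,suppress=True)
th=-.595
r.move_linear([590,-300,150],speed=200)
r.move_linear(fp(th,0,150,300),quat(th),speed=180)
r.move_linear(fp(th,0,125,300),speed=80,stop_force=15)
st=r.move_linear(fp(th,0,109.7,300),speed=30,stop_force=15)
print(st,r.read_eef_pos(),r.read_wrist_force())
r.pause(.2)
r.move_linear(fp(th,0,140,300),speed=80)
r.move_linear(fp(th,0,230,300),speed=200)
r.reach([480,300,300],quat(.5)); print(r.read_t())
S,T=look("k")
for n,P in pts([*V,-.595,0]).items(): print(n,proj(S,P),proj(T,P))
im=S["color"][:,:,::-1]
E
python3 - <<'E'
import sys; sys.path.insert(0,'.')
import cv2,numpy as np
for f,c in(("ks.png",(355,128)),("kt.png",(454,200))):
    im=cv2.imread("pics/"+f); x,y=c; b=im[y-14:y+15,x-17:x+18].astype(int)
    m=((b.min(2)>185)&(b.max(2)-b.min(2)<40)).astype(np.uint8)
    cs,_=cv2.findContours(cv2.resize(m*255,None,fx=8,fy=8)//128,cv2.RETR_EXTERNAL,cv2.CHAIN_APPROX_NONE)
    e=cv2.fitEllipse(cv2.convexHull(max(cs,key=cv2.contourArea)));print(f,np.array(e[0])/8+[x-17,y-14],np.array(e[1])/8,e[1][0]/e[1][1],e[2])
    j=im.astype(int);R=(j[...,2]>110)&(j[...,1]<75)&(j[...,0]<75);ys,xs=np.nonzero(R);s=(abs(xs-x)<30)&(abs(ys-y)<30);print("red",xs[s].mean(),ys[s].mean())
E
```

```text
False [ 628.018 -217.019  109.388] [-0.553 -0.267  0.298]
43.8417
S head_pivot [(0.9, [364.7, 137.1])]
S lens_centre [(0.7, [354.1, 130.8])]
S handle_top [(0.72, [338.4, 110.2])]
T head_pivot [(0.76, [438.2, 216.1])]
T lens_centre [(0.72, [452.7, 196.1])]
T handle_top [(0.73, [470.8, 166.3])]
pillar [411.39  168.802] [390.338 299.895]
head_pivot [363.514 138.218] [441.276 216.448]
lens_centre [354.674 129.644] [452.467 199.097]
handle_top [339.304 111.874] [473.988 166.592]
ks.png [354.91746902 129.18534374] [13.99698544 22.54013443] 0.620980565976522 93.28589630126953
red 343.5 117.5
kt.png [464.4375 189.4375] [0.88388348 0.88388348] 1.0 0.0
red 467.2142857142857 177.35714285714286
```

The scene ellipse of the disc (ratio 0.621, angle 93°) equals the prediction for level (0.622, 93°). Last, a numeric check of the swing angle and of the neighbours.

```bash
python3 - <<'E'
from h import *
np.set_printoptions(precision=2,suppress=True)
S=r.get_image("scene");T=r.get_image("top")
def rep(n,P): d=P[:2]-V; print(n,P,np.hypot(*d),np.arctan2(d[1],d[0]))
rep("redT",atz(T,(467.2,177.36),137)); rep("redtri",tri([(S,(343.5,117.5)),(T,(467.2,177.36))]))
rep("discS",atz(S,(354.92,129.19),133))
g=T["color"][180:222,432:478].astype(int); print("mean",g.mean())
for thr in(120,140,160):
    m=(g.min(2)>thr)&(g.max(2)-g.min(2)<32); n,l,st,ce=cv2.connectedComponentsWithStats(m.astype(np.uint8)); i=1+st[1:,4].argmax(); x,y,w,h,a=st[i]; c=(432+x+w/2-.5,180+y+h/2-.5); print(thr,st[i],c); rep("discT",atz(T,c,133))
for n in("slate_black_mid","marble_grey_mid","bottle_acid_mid","cell_1_mid","magnet_mid","gabbro_dark_mid"):
    print(n,[np.round(d["at"]).tolist() for d in r.pinpoint(T,n)[:2]],[np.round(d["at"]).tolist() for d in r.pinpoint(S,n)[:2]])
for d in r.regions_of(S,"slate_black_mid")[:2]: print(d["bbox"])
E
```

```text
redT [ 604.81 -201.5   137.  ] 271.6791040738403 -0.5955446577785499
redtri [ 606.77 -202.32  133.44] 273.75997965948125 -0.593996093551843
discS [ 562.6  -170.12  133.  ] 219.1448190758037 -0.5850302709001837
mean 145.03605935127675
120 [  5   3  34  34 883] (np.float64(453.5), np.float64(199.5))
discT [ 562.94 -174.7   133.  ] 221.98625034720888 -0.6013973922238778
140 [  5   3  33  34 859] (np.float64(453.0), np.float64(199.5))
discT [ 562.93 -173.75  133.  ] 221.44497484704706 -0.5978874647950818
160 [  5   4  33  32 743] (np.float64(453.0), np.float64(199.5))
discT [ 562.93 -173.75  133.  ] 221.44497484704706 -0.5978874647950818
slate_black_mid [[220.0, 226.0], [439.0, 208.0]] [[280.0, 304.0], [353.0, 160.0]]
marble_grey_mid [[361.0, 190.0]] [[313.0, 194.0], [353.0, 129.0]]
bottle_acid_mid [[406.0, 149.0]] []
cell_1_mid [[380.0, 241.0]] [[362.0, 139.0], [357.0, 200.0]]
magnet_mid [[304.0, 171.0]] [[279.0, 229.0]]
gabbro_dark_mid [[290.0, 231.0]] [[326.0, 249.0]]
[254.5, 290.4, 56.9, 38.3]
[337.3, 147.4, 32.6, 32.8]
```

The lens centre is at (562.9,-173.9), within about 3 mm of the slab's middle (560.5,-173.5). It is level and the neighbours have not moved, so I hand it in.

```bash
python3 -c "
from plant import r
print(r.finish_job(), r.read_t())"
```

```text
the job is handed in; nothing more can be done
the job is handed in; nothing more can be done
```

The job is handed in at about 44 s of the 56 s: the camera check before it showed the lens level and within about 3 mm of the slab's middle, with no sign that the slab or the other things had moved, but the verdict was not shown.

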